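# Feel along the raised stem of a relief tile

## Task

Feel the raised stem on the terracotta tile for grit before it is glazed: with the fingertips, touch it at the round boss and follow it lightly along all its bends to the three-lobed leaf at its other end, without pushing the sprung tray down onto its stops. Then take the hand away; the tile stays lying in its tray, neither gripped nor lifted, and the mug, bowl, stamp and jar around it are left alone.

Things in the scene. Friction and masses are not known exactly. Their poses are not given: they have to be found in the camera images.
- stand: fixed dark wooden plank, 250 x 170 x 18 mm, under the sprung tray; origin at the centre of its underside on the table, z up, x along its length
- tray (a joint): wooden tray (227 x 147 mm, 5 mm lips, 14 mm high) that carries the tile on four springs over the plank. Moves only straight up and down: 0 = fully up, grows as it is pressed down, 0.012 m = on its stops. Starts to give at about 1 to 3 N, then takes about 0.6 N per further mm; springs back up when let go
- tile: terracotta relief tile, 214 x 134 x 12 mm, about 0.6 kg, lying loose in the tray (1.5 mm play all round), its face 3 mm above the tray's lips; origin at the centre of its underside, z up, x along its length. The pale raised stem stands on its upper face, the boss at the -x end, the leaf at the +x end
- stem: pale raised clay stem, one piece with the tile: an S-shaped round-topped ridge 12 mm wide, 8 mm above the tile's face, 214 mm long, swinging 32 mm to either side. It begins in a round flat boss 28 mm across and ends in a leaf of three rounded lobes reaching about 22 mm, both also 8 mm high. Origin in the middle of the tile's face, axes as the tile's
- stem0 (a point): point on top of the stem (20 mm above the tile's underside): centre of the round boss, where the stem begins; marks are evenly spaced about 36 mm apart along the stem, whose S swings smoothly through them; moves with the tile
- stem1 (a point): point on top of the stem (20 mm above the tile's underside): mark 1 of 6 along the stem, counted from the boss; marks are evenly spaced about 36 mm apart along the stem, whose S swings smoothly through them; moves with the tile
- stem2 (a point): point on top of the stem (20 mm above the tile's underside): mark 2 of 6 along the stem, counted from the boss; marks are evenly spaced about 36 mm apart along the stem, whose S swings smoothly through them; moves with the tile
- stem3 (a point): point on top of the stem (20 mm above the tile's underside): mark 3 of 6 along the stem, counted from the boss; marks are evenly spaced about 36 mm apart along the stem, whose S swings smoothly through them; moves with the tile
- stem4 (a point): point on top of the stem (20 mm above the tile's underside): mark 4 of 6 along the stem, counted from the boss; marks are evenly spaced about 36 mm apart along the stem, whose S swings smoothly through them; moves with the tile
- stem5 (a point): point on top of the stem (20 mm above the tile's underside): mark 5 of 6 along the stem, counted from the boss; marks are evenly spaced about 36 mm apart along the stem, whose S swings smoothly through them; moves with the tile
- stem6 (a point): point on top of the stem (20 mm above the tile's underside): end of the stem, where the three lobes of the leaf spread from; marks are evenly spaced about 36 mm apart along the stem, whose S swings smoothly through them; moves with the tile
- mug: upturned pale bisque mug, 80 mm across, 80 mm high, with a handle reaching 29 mm out at its +y side; origin at the centre of its underside; stays where it is
- bowl: upturned pale bisque bowl, 112 mm across, 52 mm high; origin at the centre of its underside; stays where it is
- stamp: small turned wooden hand stamp standing upright, 30 mm across its foot, 64 mm high; origin at the centre of its underside; stays where it is
- jar: closed glaze jar with white lid, 72 mm across, 85 mm high; origin at the centre of its underside; stays where it is
There are look-alikes about, which are no part of the job. What is shaped like the bowl but brown or pink is not meant.

How it is judged:
By the outcome, as a careful person would: the job done as asked, in the order asked, and still so for the second after the job is handed in, with the robot touching nothing.
It also fails if it takes over 48 s, if anything falls off the work surface, if the arm or the gripper's body presses on something with over 40 N, if the wrist force passes 120 N, or if a joint passes its speed limit or range.

## Robot

A 6-joint arm with a two-finger parallel gripper is mounted at the origin on the work surface. World frame = base frame: x ahead of the robot, y to its left, z up, the work surface at z = 0. Lengths are in m, angles in rad, forces in N, time in s.
With the tool pointing down it reaches from about 0.225 to 0.875 m from the base axis. Payload 3.4 kg.
Tool frame: the origin (TCP) lies between the finger pads, 19 mm behind the fingertips; this is the grasp point; z points along the fingers, x is the direction in which the jaws open and shut, and the axes are right-handed (so a half turn about z gives the same grasp; the last joint's range is limited). The gripper opens to 85 mm and grips with 20 to 120 N. Pads are 22 mm wide; open, the fingers measure 114 mm over their backs; the gripper's body (76 mm by 85 mm) begins 54 mm behind the grasp point. The pads swing forward as they close: fully open they stand 13 mm farther back than shut.
Start: joints at [-1.463, 0.276, 1.505, -0, 1.361, -0.121], TCP at [0.13, -0.56, 0.25] pointing down, gripper open.
Joint ranges: [-2.89, 2.89], [-0.75, 2.08], [0.22, 2.7], [-1.18, 4.32], [0.11, 2.71], [-2.7, 2.7]. Speed limits (rad/s): [2.57, 2.57, 3.14, 3.14, 3.14, 3.14].

## Interface

Orientations are given as a unit quaternion [w, x, y, z].
In Python, from rig import get_state, get_image, sign_off, masks_of gives the robot as it stands.
- The arm moves only by the tool play_rows, never from a script. Its argument "series" is a list of rows, each an object of numbers: "fingers": the closure, from -1 (fully open) to 1 (shut); "dx", "dy", "dz": the shift along the world's x, y, z in mm; "turn": the turn about the world's z in rad. A call has 1 to 20 rows; each row shifts and turns the pose as measured when the row begins; what a row does not reach is not made up. A row lasts 1/12 s, in which the tool goes at most 41.7 mm and 7.16 degrees, less where a joint would pass 70% of its speed; a pose out of reach is approached as far as the arm can. A call with a gripper value outside its range is refused whole. The fingers move at their own pace and stop on an object; "squeeze" is the grip in N (left out, the last holds). Time passes only in rows, so rows that do not move let the fingers close. It gives the time, the measured TCP pose, the force and the opening at its end, in the units of the state.
- get_state(): the state, without advancing time (a new reading comes with each control period).
- get_image(name): name is "side" or "top"; returns a dict with "pixels" (420x560x3 uint8, red, green, blue), "vfov" (degrees; the focal length in pixels is half the picture's height over the tangent of half this angle, whatever the lens; pixels are square), "cx", "cy" (the principal point, pixels), "dist" ([k1, k2, p1, p2, k3] as OpenCV has them; the pictures are not rectified), "rvec" (rotation vector, rad) and "tvec" (3), from world to camera coordinates, as OpenCV has them. Camera axes: x right, y down, z forward; pixel columns grow to the right and rows downward; lengths in m; the calibration is good to about 2 mm. A picture is of the moment at which its call begins. There is no depth.
- sign_off(): hands the job in, once; it reports no verdict.
Trained networks look in a picture, given as the dict that the camera call returned (one of the last four; its "shot" number tells which), for a name from the list of things; names that differ only in an ending like _2 or _b are one class to them, and where a whole thing is asked for, a point or a joint stands for the part that bears it (a point fixed in the world has none). Each returns a list of dicts, best first, with "p" (0 to 1); they miss things now and then, are a little off and sometimes report something else, mostly with a low value. They report only what shows in the picture. A call takes as long as a camera call. They do not tell look-alikes from the thing itself.
- masks_of(picture, label): "region" (420x560 bool, what is visible of it) and "xy" ([column, row] in pixels, amid what is visible of it).
The state is a dict: "clock": time; "qpos": joint angles; "qd": joint speeds; "effort": joint torques, N m; "position": TCP position; "ee_rot": TCP orientation; "contact_force": force on the tool from outside, world axes, zero at the start; "moment": the same for the moment, N m; "width": finger opening in m.
Only numpy, scipy, OpenCV 4.12 (cv2) and the standard library are available. Lean on these libraries where they do the work, as an engineer would, in place of code of your own. Each camera call takes 0.05 s, during which the arm holds its last target. There are 200 camera calls.

## Working session

There is one attempt and no reset: what is moved stays moved. The work goes in short steps, Python scripts to look and compute and a tool call to move; the robot and the scene stay as the last step left them, time stands still between calls to the robot, and variables do not carry over. Pictures are saved under pics/ and viewed, about 8 in all and at most 12, crops included, and the job is handed in when it is done.

Besides the shell and the picture viewer there is one more tool, called after "Call:" as name(argument=value, ...), one argument or row to a line, values as JSON. play_rows: Moves the arm, as the interface text tells. Its arguments: {"type":"object","properties":{"series":{"type":"array"},"squeeze":{"type":"number"}},"required":["series"]}

```bash
mkdir -p pics
cat > h.py <<'E'
import numpy as np,cv2
from rig import *
def K(im):
    h=im["pixels"].shape[0]; f=h/2/np.tan(np.radians(im["vfov"])/2)
    return np.array([[f,0,im["cx"]],[0,f,im["cy"]],[0,0,1]])
def toz(im,uv,z):
    uv=np.array(uv,float).reshape(-1,1,2); n=cv2.undistortPoints(uv,K(im),np.array(im["dist"])).reshape(-1,2)
    R=cv2.Rodrigues(np.array(im["rvec"],float))[0]; t=np.array(im["tvec"],float).ravel()
    c=-R.T@t; d=np.c_[n,np.ones(len(n))]@R
    return c+d*((z-c[2])/d[:,2])[:,None]
def proj(im,P):
    return cv2.projectPoints(np.array(P,float).reshape(-1,1,3),np.array(im["rvec"],float),np.array(im["tvec"],float),K(im),np.array(im["dist"]))[0].reshape(-1,2)
def save(im,n): cv2.imwrite(n,im["pixels"][:,:,::-1])
E
python3 - <<'E'
from h import *
t=get_image("top"); s=get_image("side")
cv2.imwrite("pics/a.png",np.vstack([t["pixels"],s["pixels"]])[:,:,::-1][:, :] if 0 else cv2.resize(np.vstack([t["pixels"],s["pixels"]])[:,:,::-1],None,fx=.7,fy=.7,interpolation=cv2.INTER_AREA))
for n,im in(("top",t),("side",s)):
  for l in["stand","tile","stem","mug","bowl","stamp","jar"]+["stem%d"%i for i in(0,3,6)]:
    print(n,l,[(round(m["p"],2),np.round(m["xy"]).tolist(),int(m["region"].sum())) for m in masks_of(im,l)])
print(get_state())
E
```

```text
top stand [(0.37, [326.0, 215.0], 5311)]
top tile [(0.98, [326.0, 216.0], 5149), (0.41, [319.0, 244.0], 2033), (0.17, [325.0, 248.0], 682)]
top stem [(0.69, [326.0, 216.0], 5317), (0.56, [326.0, 216.0], 636)]
top mug [(0.86, [334.0, 151.0], 1057), (0.55, [244.0, 199.0], 860)]
top bowl [(0.95, [185.0, 232.0], 1675), (0.79, [303.0, 290.0], 1699), (0.69, [164.0, 296.0], 1828), (0.61, [224.0, 310.0], 1854), (0.61, [370.0, 308.0], 1936)]
top stamp [(0.73, [398.0, 235.0], 153), (0.16, [242.0, 196.0], 874)]
top jar [(0.74, [243.0, 198.0], 875)]
top stem0 [(0.69, [326.0, 216.0], 5317), (0.56, [326.0, 216.0], 636)]
top stem3 [(0.69, [326.0, 216.0], 5317), (0.56, [326.0, 216.0], 636)]
top stem6 [(0.69, [326.0, 216.0], 5317), (0.56, [326.0, 216.0], 636)]
side stand [(0.56, [291.0, 274.0], 2212)]
side tile [(0.74, [289.0, 242.0], 3754)]
side stem [(0.9, [288.0, 239.0], 567), (0.57, [292.0, 239.0], 3713)]
side mug [(0.87, [360.0, 249.0], 1631)]
side bowl [(0.95, [218.0, 169.0], 869), (0.93, [212.0, 241.0], 1490), (0.68, [201.0, 199.0], 1146), (0.67, [189.0, 285.0], 2024), (0.65, [266.0, 175.0], 9
[... 352 characters left out ...]
, (0.57, [292.0, 239.0], 3713)]
{'clock': 1.1, 'qpos': array([-1.46298247e+00,  2.75885477e-01,  1.50488349e+00,  3.32620603e-05,
        1.36068587e+00, -1.20987394e-01]), 'qd': array([-0.00098574, -0.00051444,  0.00125334, -0.00051683,  0.00071635,
        0.0010315 ]), 'effort': array([ 2.90579716e-03, -4.16664040e+01, -2.46098274e+01,  3.30605317e-04,
        3.49991824e-04, -3.24276563e-06]), 'position': array([ 0.13043344, -0.56005573,  0.25004289]), 'ee_rot': array([ 3.76185107e-05,  7.83199662e-01, -6.21770283e-01,  5.99790635e-05]), 'contact_force': array([ 0.12984251, -0.7436662 , -0.33714472]), 'moment': array([-0.01973395,  0.00895919, -0.02864366]), 'width': 0.08557479662707392}
```

View pics/a.png

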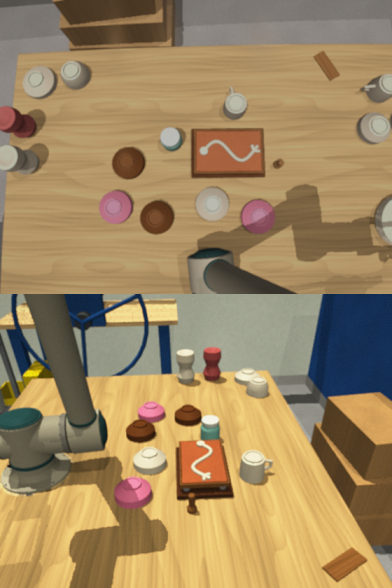

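Top view (resized by 0.7): the tile is at about (228,152), the boss at its left end (204,151) and the leaf at its right end (257,149). Around it are the mug (235,104), white bowl (212,203), jar (171,138) and stamp (278,163). The pink and brown bowls are look-alikes. There is only one tile, so I'll check it in a close crop and fit the stem.

Run:
```python
from h import *
import pickle
t=get_image("top"); s=get_image("side")
pickle.dump((t,s),open("ims.pkl","wb"))
T=t["pixels"][170:265,265:390]; S=s["pixels"][200:295,245:340]
a=cv2.resize(T,None,fx=5,fy=5,interpolation=cv2.INTER_CUBIC)
b=cv2.resize(S,None,fx=5,fy=5,interpolation=cv2.INTER_CUBIC)
cv2.imwrite("pics/b.png",np.vstack([a,cv2.copyMakeBorder(b,0,0,0,150,0)])[:,:,::-1] if 0 else cv2.resize(np.hstack([a,b]),(800,346))[:,:,::-1])
for im,n in((t,"top"),(s,"side")):
  m=[q for q in masks_of(im,"stem") if q["region"].sum()<1000][0]["region"]
  np.save(n+"m.npy",m)
  p=np.argwhere(m)[:,::-1]
  for z in(.05,.07): 
    w=toz(im,p,z); print(n,z,w.min(0).round(3),w.max(0).round(3),w.mean(0).round(3))
```

```text
top 0.05 [ 0.508 -0.148  0.05 ] [0.582 0.046 0.05 ] [ 0.547 -0.051  0.05 ]
top 0.07 [ 0.505 -0.144  0.07 ] [0.578 0.046 0.07 ] [ 0.543 -0.049  0.07 ]
side 0.05 [ 0.504 -0.144  0.05 ] [0.581 0.061 0.05 ] [ 0.544 -0.05   0.05 ]
side 0.07 [ 0.503 -0.167  0.07 ] [0.578 0.033 0.07 ] [ 0.542 -0.076  0.07 ]
```

View pics/b.png

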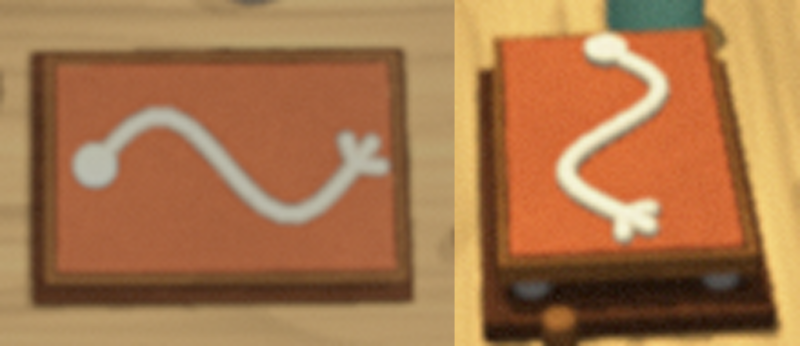

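```bash
cat > fit.py <<'E'
from h import *
import pickle
from scipy.optimize import minimize,brentq
t,s=pickle.load(open("ims.pkl","rb"))
A=.032; u=np.linspace(0,1,400)
def arc(L,A=A): 
    return np.hypot(np.diff(u*L),np.diff(A*np.sin(2*np.pi*u))).sum()
L=brentq(lambda L:arc(L)-.214,.1,.2); print("L",L)
def loc(): return np.c_[u*L-L/2,A*np.sin(2*np.pi*u)]
def soft(im):
    hsv=cv2.cvtColor(im["pixels"],cv2.COLOR_RGB2HSV).astype(float)
    return np.clip((150-hsv[...,1])/80,0,1)
obs=[]
for im,n in((t,"top"),(s,"side")):
    m=cv2.dilate(np.load(n+"m.npy").astype(np.uint8),np.ones((5,5)))
    obs.append((im,soft(im)*m,m>0))
def world(P,p):
    c,sn=np.cos(p[2]),np.sin(p[2]); P=np.atleast_2d(P)
    return np.c_[p[0]+c*P[:,0]-sn*P[:,1],p[1]+sn*P[:,0]+c*P[:,1],np.full(len(P),p[3])]
def polys(sc):
    C=loc()*[sc,1]; g=np.gradient(C,axis=0); g/=np.linalg.norm(g,axis=1)[:,None]; n=np.c_[-g[:,1],g[:,0]]
    w=.0055
    out=[np.r_[C+w*n,(C-w*n)[::-1]]]
    a=np.linspace(0,2*np.pi,40); out.append(C[0]+.014*np.c_[np.cos(a),np.sin(a)])
    th=np.arctan2(g[-1,1],g[-1,0])
    for d in(-.9,0,.9):
        e=np.array([np.cos(th+d),np.sin(th+d)]);q=np.array([-e[1],e[0]])
        out.append(C[-1]+np.array([0*e-q*.005,e*.020-q*.005,e*.022,e*.020+q*.005,q*.005]))
    return out
def cost(p):
    r=0
    for k,(im,o,m) in enumerate(obs):
        x0,y0=(255,160) if k==0 else (235,190); img=np.zeros((110*8,150*8),np.uint8)
        q=p[:4]
        for P in polys(p[4]):
            uv=proj(im,world(P,q))+(p[5:7] if k else 0)
            cv2.fillPoly(img,[np.round((uv-[x0,y0]+.5)*8*16).astype(np.int32)],255,shift=4)
        r+=((cv2.resize(img,(150,110),interpolation=cv2.INTER_AREA)/255.-o[y0:y0+110,x0:x0+150])**2).sum()
    return r
best=None
for sgn in(1,):
  for dx in(0,):
    p=np.array([.543,-.04,-np.pi/2,.055,1,0,0])
    S=np.array([.01,.01,.06,.01,.05,1e-9,1e-9])
    sim=np.vstack([p]+[p+S*np.eye(7)[i] for i in range(7)])
    f=minimize(cost,p,method="Nelder-Mead",options=dict(initial_simplex=sim,maxiter=1500,xatol=1e-5,fatol=.01))
    print(f.fun,f.x.round(4),cost(p))
p=f.x
C=loc()*[p[4],1]; d=np.r_[0,np.cumsum(np.linalg.norm(np.diff(C,axis=0),axis=1))]
marks=np.c_[[np.interp(np.linspace(0,d[-1],7),d,C[:,i]) for i in(0,1)]].T
W=world(marks,p); print(W.round(4)); np.save("marks.npy",W)
d24=np.linspace(0,d[-1],25); fine=world(np.c_[np.interp(d24,d,C[:,0]),np.interp(d24,d,C[:,1])],p); np.save("path.npy",fine)
out=[]
for im,b in((t,(265,170)),(s,(235,195))):
    v=cv2.resize(im["pixels"][b[1]:b[1]+95,b[0]:b[0]+125],None,fx=5,fy=5,interpolation=cv2.INTER_CUBIC)
    for q in proj(im,W): cv2.circle(v,tuple(int(a) for a in ((q-b+.5)*5)),4,(0,0,255),-1)
    for q in proj(im,fine): cv2.circle(v,tuple(int(a) for a in ((q-b+.5)*5)),1,(0,255,0),-1)
    out.append(v)
cv2.imwrite("pics/c.png",cv2.resize(np.hstack(out),(800,304))[:,:,::-1])
E
python3 fit.py
python3 - <<'E'
from h import *
import pickle
t,s=pickle.load(open("ims.pkl","rb"))
for l,z in(("mug",.08),("bowl",.05),("jar",.085),("stamp",.06)):
    m=masks_of(get_image("top"),l)
    for q in m: print(l,round(q["p"],2),toz(t,[q["xy"]],z).round(3))
E
```

```text
L 0.16345139422457003
169.93608684159938 [ 0.5443 -0.0465 -1.5796  0.0576  1.0029  0.      0.    ] 485.08502378892734
[[ 0.545   0.0355  0.0576]
 [ 0.5706  0.0107  0.0576]
 [ 0.5704 -0.0222  0.0576]
 [ 0.5443 -0.0465  0.0576]
 [ 0.5182 -0.0708  0.0576]
 [ 0.518  -0.1037  0.0576]
 [ 0.5436 -0.1285  0.0576]]
mug 0.72 [[ 0.685 -0.066  0.08 ]]
bowl 0.98 [[0.366 0.331 0.05 ]]
bowl 0.84 [[0.379 0.008 0.05 ]]
bowl 0.63 [[0.333 0.185 0.05 ]]
bowl 0.62 [[ 0.329 -0.137  0.05 ]]
bowl 0.62 [[0.513 0.289 0.05 ]]
bowl 0.25 [[ 0.542 -0.051  0.05 ]]
jar 0.66 [[0.582 0.14  0.085]]
stamp 0.6 [[ 0.496 -0.208  0.06 ]]
```

View pics/c.png

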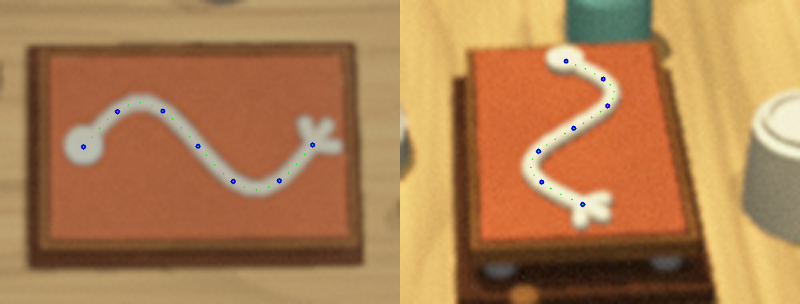

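The crop confirms the tile: boss at the left and leaf at the right in the top view, and the fitted marks lie on the ridge in both views. Next I'll shut the fingers and move above the boss at a safe height.

Call:
play_rows(
  series=[
    {"fingers": 1,"dx": 20.8,"dy": 29.8},
    {"fingers": 1,"dx": 20.8,"dy": 29.8},
    {"fingers": 1,"dx": 20.8,"dy": 29.8},
    {"fingers": 1,"dx": 20.8,"dy": 29.8},
    {"fingers": 1,"dx": 20.8,"dy": 29.8},
    {"fingers": 1,"dx": 20.8,"dy": 29.8},
    {"fingers": 1,"dx": 20.8,"dy": 29.8},
    {"fingers": 1,"dx": 20.8,"dy": 29.8},
    {"fingers": 1,"dx": 20.8,"dy": 29.8},
    {"fingers": 1,"dx": 20.8,"dy": 29.8},
    {"fingers": 1,"dx": 20.8,"dy": 29.8},
    {"fingers": 1,"dx": 20.8,"dy": 29.8},
    {"fingers": 1,"dx": 20.8,"dy": 29.8},
    {"fingers": 1,"dx": 20.8,"dy": 29.8},
    {"fingers": 1,"dx": 20.8,"dy": 29.8},
    {"fingers": 1,"dx": 20.8,"dy": 29.8},
    {"fingers": 1,"dx": 20.8,"dy": 29.8},
    {"fingers": 1,"dx": 20.8,"dy": 29.8},
    {"fingers": 1,"dx": 20.8,"dy": 29.8},
    {"fingers": 1,"dx": 20.8,"dy": 29.8},
  ],
  squeeze=20,
)

```text
invalid input at $.series[0]: expected keys fingers, dx, dy, dz, turn
```

Call:
play_rows(
  series=[
    {"fingers": 1,"dx": 20.8,"dy": 29.8,"dz": 0,"turn": 0},
    {"fingers": 1,"dx": 20.8,"dy": 29.8,"dz": 0,"turn": 0},
    {"fingers": 1,"dx": 20.8,"dy": 29.8,"dz": 0,"turn": 0},
    {"fingers": 1,"dx": 20.8,"dy": 29.8,"dz": 0,"turn": 0},
    {"fingers": 1,"dx": 20.8,"dy": 29.8,"dz": 0,"turn": 0},
    {"fingers": 1,"dx": 20.8,"dy": 29.8,"dz": 0,"turn": 0},
    {"fingers": 1,"dx": 20.8,"dy": 29.8,"dz": 0,"turn": 0},
    {"fingers": 1,"dx": 20.8,"dy": 29.8,"dz": 0,"turn": 0},
    {"fingers": 1,"dx": 20.8,"dy": 29.8,"dz": 0,"turn": 0},
    {"fingers": 1,"dx": 20.8,"dy": 29.8,"dz": 0,"turn": 0},
    {"fingers": 1,"dx": 20.8,"dy": 29.8,"dz": 0,"turn": 0},
    {"fingers": 1,"dx": 20.8,"dy": 29.8,"dz": 0,"turn": 0},
    {"fingers": 1,"dx": 20.8,"dy": 29.8,"dz": 0,"turn": 0},
    {"fingers": 1,"dx": 20.8,"dy": 29.8,"dz": 0,"turn": 0},
    {"fingers": 1,"dx": 20.8,"dy": 29.8,"dz": 0,"turn": 0},
    {"fingers": 1,"dx": 20.8,"dy": 29.8,"dz": 0,"turn": 0},
    {"fingers": 1,"dx": 20.8,"dy": 29.8,"dz": 0,"turn": 0},
    {"fingers": 1,"dx": 20.8,"dy": 29.8,"dz": 0,"turn": 0},
    {"fingers": 1,"dx": 20.8,"dy": 29.8,"dz": 0,"turn": 0},
    {"fingers": 1,"dx": 20.8,"dy": 29.8,"dz": 0,"turn": 0},
  ],
  squeeze=20,
)

```text
clock: 3.37
position: [0.5555, 0.0592, 0.2526]
ee_rot: [0.002, 0.779, -0.627, 0.007]
contact_force: [0.2, 0.0, -0.3]
width: 0.0
```

Call:
play_rows(
  series=[
    {"fingers": 1,"dx": -5,"dy": -12,"dz": -25,"turn": 0},
    {"fingers": 1,"dx": -5,"dy": -12,"dz": -30,"turn": 0},
    {"fingers": 1,"dx": 0,"dy": 0,"dz": -30,"turn": 0},
    {"fingers": 1,"dx": 0,"dy": 0,"dz": -30,"turn": 0},
    {"fingers": 1,"dx": 0,"dy": 0,"dz": -20,"turn": 0},
    {"fingers": 1,"dx": 0,"dy": 0,"dz": 0,"turn": 0},
    {"fingers": 1,"dx": 0,"dy": 0,"dz": 0,"turn": 0},
  ],
)

```text
clock: 3.95
position: [0.553, 0.0454, 0.115]
ee_rot: [-0.004, 0.784, -0.621, 0.011]
contact_force: [0.7, -0.4, 0.5]
width: -0.0002
```

Call:
play_rows(
  series=[
    {"fingers": 1,"dx": -4,"dy": -5,"dz": -8,"turn": 0},
    {"fingers": 1,"dx": -4,"dy": -5,"dz": -8,"turn": 0},
    {"fingers": 1,"dx": 0,"dy": 0,"dz": -6,"turn": 0},
    {"fingers": 1,"dx": 0,"dy": 0,"dz": 0,"turn": 0},
    {"fingers": 1,"dx": 0,"dy": 0,"dz": 0,"turn": 0},
  ],
)

```text
clock: 4.37
position: [0.5473, 0.0337, 0.0958]
ee_rot: [-0.006, 0.783, -0.621, 0.014]
contact_force: [1.0, 0.4, -0.5]
width: 0.0001
```

Run:
```python
from h import *
s=get_image("side"); t=get_image("top"); st=get_state(); print(st["position"],st["ee_rot"],st["contact_force"],st["qd"].round(4))
from scipy.spatial.transform import Rotation as Ro
q=st["ee_rot"]; R=Ro.from_quat([q[1],q[2],q[3],q[0]]).as_matrix(); print(R.round(3)); tip=st["position"]+R[:,2]*.019; print("tip",tip)
o=[]
for im in(t,s):
    u=proj(im,[tip])[0]; v=im["pixels"][150:280,230:370]; v=cv2.resize(v,None,fx=2.85,fy=2.85,interpolation=cv2.INTER_CUBIC)
    cv2.circle(v,tuple(int(a) for a in (u-[230,150]+.5)*2.85),2,(0,0,255),-1); o.append(v)
cv2.imwrite("pics/d.png",np.hstack(o)[:,:,::-1])
```

```text
[0.5474521  0.03381863 0.09589899] [-0.00632183  0.78345249 -0.62124945  0.01453773] [1.78716109 0.05435211 0.10724133] [ 0.0039  0.0025 -0.0007  0.0002 -0.0003  0.0011]
[[ 0.228 -0.973  0.031]
 [-0.974 -0.228 -0.008]
 [ 0.015 -0.028 -0.999]]
tip [0.54803415 0.03366364 0.07690854]
```

View pics/d.png

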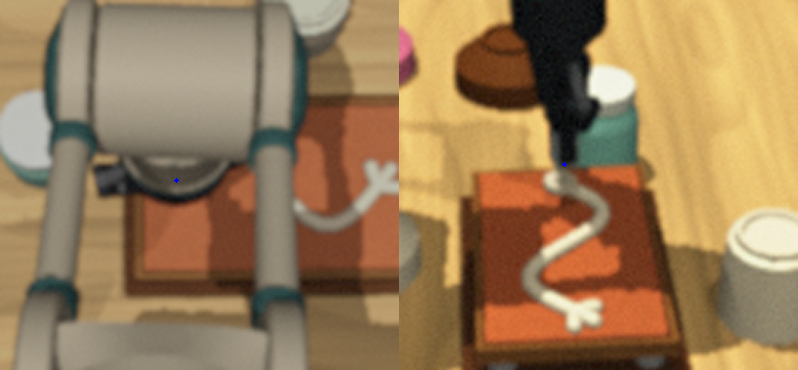

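Call:
play_rows(
  series=[
    {"fingers": 1,"dx": -1.5,"dy": 1,"dz": -6,"turn": 0},
    {"fingers": 1,"dx": -1.5,"dy": 1,"dz": -4,"turn": 0},
    {"fingers": 1,"dx": 0,"dy": 0,"dz": -2,"turn": 0},
    {"fingers": 1,"dx": 0,"dy": 0,"dz": 0,"turn": 0},
    {"fingers": 1,"dx": 0,"dy": 0,"dz": 0,"turn": 0},
  ],
)

```text
clock: 4.88
position: [0.5451, 0.0364, 0.0838]
ee_rot: [-0.007, 0.784, -0.621, 0.016]
contact_force: [0.0, -0.5, -0.2]
width: -0.0001
```

```bash
cat > st.py <<'E'
from h import *
from scipy.spatial.transform import Rotation as Ro
F=[]
import sys
for i in range(int(sys.argv[1]) if len(sys.argv)>1 else 4):
    get_image("top"); st=get_state(); F.append(st["contact_force"])
q=st["ee_rot"]; z=Ro.from_quat([q[1],q[2],q[3],q[0]]).as_matrix()[:,2]
tip=st["position"]+z*.019
print(round(st["clock"],2),"tcp",st["position"].round(4),"tip",tip.round(4),"z",z.round(3),"F",np.mean(F,0).round(2),np.std(F,0).round(2))
E
python3 st.py
```

```text
5.08 tcp [0.5454 0.0363 0.0841] tip [0.546  0.0361 0.0651] z [ 0.034 -0.008 -0.999] F [ 0.18 -0.08  0.48] [0.53 0.71 0.41]
```

Call:
play_rows(
  series=[
    {"fingers": 1,"dx": 0,"dy": 0,"dz": -2.5,"turn": 0},
    {"fingers": 1,"dx": 0,"dy": 0,"dz": -2.5,"turn": 0},
    {"fingers": 1,"dx": 0,"dy": 0,"dz": -1,"turn": 0},
    {"fingers": 1,"dx": 0,"dy": 0,"dz": 0,"turn": 0},
  ],
)

```text
clock: 5.42
position: [0.546, 0.0362, 0.0785]
ee_rot: [-0.008, 0.783, -0.621, 0.016]
contact_force: [-0.5, 0.4, 2.7]
width: 0.0002
```

```bash
python3 st.py
```

```text
5.62 tcp [0.546  0.0362 0.0787] tip [0.5467 0.0361 0.0597] z [ 0.036 -0.008 -0.999] F [-1.06  0.21  2.54] [0.5  0.48 0.22]
```

Call:
play_rows(
  series=[
    {"fingers": 1,"dx": 0,"dy": 0,"dz": -2,"turn": 0},
    {"fingers": 1,"dx": 0,"dy": 0,"dz": 0,"turn": 0},
  ],
)

```text
clock: 5.78
position: [0.546, 0.0362, 0.077]
ee_rot: [-0.008, 0.783, -0.621, 0.017]
contact_force: [-0.1, 0.7, 4.6]
width: -0.0002
```

```bash
python3 st.py
```

```text
5.98 tcp [0.546  0.0362 0.0771] tip [0.5467 0.0361 0.0581] z [ 0.036 -0.008 -0.999] F [-0.97  0.3   3.84] [0.34 0.49 0.51]
```

```bash
cat > nxt.py <<'E'
import sys
sys.argv=[sys.argv[0]]+sys.argv[1:]
sys.argv,a=[sys.argv[0],"1"],sys.argv[1:]
exec(open("st.py").read())
n=int(a[0]); P=np.load("path.npy")[:,:2]
d=np.r_[0,np.cumsum(np.linalg.norm(np.diff(P,axis=0),axis=1))]; S=np.linspace(0,d[-1],429)
Q=np.c_[np.interp(S,d,P[:,0]),np.interp(S,d,P[:,1])]
e=np.linalg.norm(Q-tip[:2],axis=1); i=e.argmin(); print("s=%.1f/%.1f mm off=%.1f mm"%(S[i]*1e3,d[-1]*1e3,e[i]*1e3))
k=np.minimum(i+10*np.arange(1,n+1),428); D=np.diff(np.vstack([tip[:2],Q[k]]),axis=0)*1e3; print(D.round(1).tolist())
E
python3 nxt.py 8
```

```text
6.03 tcp [0.546  0.0362 0.0771] tip [0.5467 0.0361 0.0581] z [ 0.036 -0.008 -0.999] F [-0.64  0.69  3.65] [0. 0. 0.]
s=1.0/214.0 mm off=1.5 mm
[[2.9, -4.5], [3.8, -3.2], [3.8, -3.3], [3.6, -3.4], [3.6, -3.5], [3.3, -3.8], [3.1, -3.9], [2.4, -4.4]]
```

Call:
play_rows(
  series=[
    {"fingers": 1,"dx": 2.9,"dy": -4,"dz": -0.3,"turn": 0},
    {"fingers": 1,"dx": 3.8,"dy": -3.2,"dz": -0.3,"turn": 0},
    {"fingers": 1,"dx": 3.8,"dy": -3.3,"dz": 0,"turn": 0},
    {"fingers": 1,"dx": 3.6,"dy": -3.4,"dz": 0,"turn": 0},
    {"fingers": 1,"dx": 3.6,"dy": -3.5,"dz": 0,"turn": 0},
  ],
)

```text
clock: 6.45
position: [0.5627, 0.0195, 0.0761]
ee_rot: [-0.008, 0.783, -0.621, 0.014]
contact_force: [-2.2, 1.5, 5.0]
width: -0.0
```

```bash
python3 nxt.py 8
```

```text
6.5 tcp [0.5637 0.0186 0.0762] tip [0.5644 0.0185 0.0572] z [ 0.033 -0.006 -0.999] F [-2.58  1.21  3.98] [0. 0. 0.]
s=25.5/214.0 mm off=0.3 mm
[[3.0, -3.8], [3.2, -3.9], [2.5, -4.3], [2.2, -4.5], [1.0, -4.9], [0.2, -4.9], [-1.0, -4.9], [-2.0, -4.5]]
```

Call:
play_rows(
  series=[
    {"fingers": 1,"dx": 3.0,"dy": -3.8,"dz": 0,"turn": 0},
    {"fingers": 1,"dx": 3.2,"dy": -3.9,"dz": 0,"turn": 0},
    {"fingers": 1,"dx": 2.5,"dy": -4.3,"dz": 0,"turn": 0},
    {"fingers": 1,"dx": 2.2,"dy": -4.5,"dz": 0,"turn": 0},
    {"fingers": 1,"dx": 1.0,"dy": -4.9,"dz": 0,"turn": 0},
    {"fingers": 1,"dx": 0.2,"dy": -4.9,"dz": 0,"turn": 0},
  ],
)

```text
clock: 7.0
position: [0.579, -0.0095, 0.0764]
ee_rot: [-0.009, 0.783, -0.622, 0.015]
contact_force: [-0.0, 2.8, 4.6]
width: -0.0
```

```bash
python3 nxt.py 9
```

```text
7.05 tcp [ 0.5791 -0.0105  0.0765] tip [ 0.5798 -0.0106  0.0575] z [ 0.036 -0.005 -0.999] F [-0.4   1.36  4.89] [0. 0. 0.]
s=57.5/214.0 mm off=4.1 mm
[[-5.1, -4.0], [-2.5, -4.3], [-2.7, -4.2], [-3.3, -3.8], [-3.4, -3.6], [-3.6, -3.4], [-3.8, -3.3], [-3.8, -3.2], [-3.9, -3.2]]
```

Call:
play_rows(
  series=[
    {"fingers": 1,"dx": -5,"dy": -1,"dz": 0,"turn": 0},
    {"fingers": 1,"dx": -3,"dy": -4,"dz": 0,"turn": 0},
    {"fingers": 1,"dx": -2.7,"dy": -4.2,"dz": 0,"turn": 0},
    {"fingers": 1,"dx": -3.0,"dy": -3.8,"dz": 0,"turn": 0},
  ],
)

```text
clock: 7.38
position: [0.5685, -0.0254, 0.0777]
ee_rot: [-0.011, 0.783, -0.622, 0.02]
contact_force: [2.7, 2.1, 2.2]
width: -0.0003
```

```bash
python3 nxt.py 9
```

```text
7.43 tcp [ 0.5678 -0.0261  0.0776] tip [ 0.5687 -0.0262  0.0587] z [ 0.044 -0.007 -0.999] F [-0.03 -0.2   3.19] [0. 0. 0.]
s=75.5/214.0 mm off=1.4 mm
[[-4.4, -3.0], [-3.6, -3.4], [-3.7, -3.4], [-3.8, -3.2], [-3.9, -3.2], [-3.9, -3.1], [-3.9, -3.1], [-3.9, -3.1], [-3.8, -3.2]]
```

Call:
play_rows(
  series=[
    {"fingers": 1,"dx": -4.2,"dy": -3,"dz": -0.7,"turn": 0},
    {"fingers": 1,"dx": -3.6,"dy": -3.4,"dz": -0.5,"turn": 0},
    {"fingers": 1,"dx": -3.7,"dy": -3.4,"dz": -0.3,"turn": 0},
    {"fingers": 1,"dx": -3.8,"dy": -3.2,"dz": -0.3,"turn": 0},
    {"fingers": 1,"dx": -3.9,"dy": -3.2,"dz": -0.2,"turn": 0},
  ],
)

```text
clock: 7.85
position: [0.5489, -0.044, 0.0764]
ee_rot: [-0.012, 0.783, -0.622, 0.022]
contact_force: [1.6, 1.8, 4.8]
width: -0.0001
```

```bash
python3 nxt.py 9
```

```text
7.9 tcp [ 0.5479 -0.0446  0.0764] tip [ 0.5489 -0.0447  0.0574] z [ 0.048 -0.009 -0.999] F [0.61 0.6  4.86] [0. 0. 0.]
s=102.5/214.0 mm off=1.5 mm
[[-5.0, -2.1], [-3.9, -3.1], [-3.9, -3.2], [-3.8, -3.2], [-3.7, -3.3], [-3.6, -3.4], [-3.4, -3.7], [-3.3, -3.8], [-2.5, -4.3]]
```

Call:
play_rows(
  series=[
    {"fingers": 1,"dx": -4.6,"dy": -2.2,"dz": -0.2,"turn": 0},
    {"fingers": 1,"dx": -3.9,"dy": -3.1,"dz": -0.2,"turn": 0},
    {"fingers": 1,"dx": -3.9,"dy": -3.2,"dz": -0.2,"turn": 0},
    {"fingers": 1,"dx": -3.8,"dy": -3.2,"dz": -0.2,"turn": 0},
    {"fingers": 1,"dx": -3.7,"dy": -3.3,"dz": -0.2,"turn": 0},
  ],
)

```text
clock: 8.32
position: [0.5273, -0.0607, 0.0758]
ee_rot: [-0.012, 0.783, -0.622, 0.023]
contact_force: [2.7, 2.4, 4.4]
width: -0.0003
```

```bash
python3 nxt.py 9
```

```text
8.37 tcp [ 0.5264 -0.0613  0.0757] tip [ 0.5274 -0.0615  0.0567] z [ 0.05  -0.009 -0.999] F [1.25 0.77 4.07] [0. 0. 0.]
s=129.5/214.0 mm off=0.5 mm
[[-3.8, -3.1], [-3.3, -3.8], [-3.0, -4.0], [-2.5, -4.3], [-1.7, -4.7], [-1.0, -4.9], [0.6, -4.9], [1.0, -4.9], [2.4, -4.4]]
```

Call:
play_rows(
  series=[
    {"fingers": 1,"dx": -3.0,"dy": -3.6,"dz": 0,"turn": 0},
    {"fingers": 1,"dx": -2.8,"dy": -4,"dz": 0,"turn": 0},
    {"fingers": 1,"dx": -2.0,"dy": -4.3,"dz": 0,"turn": 0},
    {"fingers": 1,"dx": -1.2,"dy": -4.6,"dz": 0,"turn": 0},
  ],
)

```text
clock: 8.7
position: [0.515, -0.0779, 0.0754]
ee_rot: [-0.012, 0.783, -0.622, 0.021]
contact_force: [1.1, 3.2, 4.4]
width: 0.0002
```

```bash
python3 nxt.py 9
```

```text
8.75 tcp [ 0.5148 -0.0787  0.0753] tip [ 0.5156 -0.0789  0.0563] z [ 0.046 -0.008 -0.999] F [0.83 2.18 4.67] [0. 0. 0.]
s=151.0/214.0 mm off=1.8 mm
[[-2.8, -3.9], [-0.8, -4.9], [1.0, -4.9], [1.4, -4.7], [2.4, -4.4], [2.8, -4.1], [3.2, -3.9], [3.5, -3.6], [3.6, -3.5]]
```

Call:
play_rows(
  series=[
    {"fingers": 1,"dx": -2.4,"dy": -3.9,"dz": 0,"turn": 0},
    {"fingers": 1,"dx": -0.2,"dy": -4.7,"dz": 0,"turn": 0},
    {"fingers": 1,"dx": 1.5,"dy": -4.6,"dz": 0.2,"turn": 0},
    {"fingers": 1,"dx": 2.2,"dy": -4.2,"dz": 0.2,"turn": 0},
  ],
)

```text
clock: 9.08
position: [0.5121, -0.0962, 0.0747]
ee_rot: [-0.01, 0.783, -0.622, 0.017]
contact_force: [-0.2, 3.0, 4.7]
width: 0.0001
```

```bash
python3 nxt.py 9
```

```text
9.13 tcp [ 0.5126 -0.0971  0.0747] tip [ 0.5133 -0.0972  0.0557] z [ 0.039 -0.005 -0.999] F [-2.65  1.63  4.68] [0. 0. 0.]
s=170.5/214.0 mm off=0.9 mm
[[3.3, -4.1], [2.8, -4.1], [3.2, -3.9], [3.4, -3.6], [3.6, -3.5], [3.7, -3.3], [3.8, -3.3], [3.8, -3.2], [2.7, -2.2]]
```

Call:
play_rows(
  series=[
    {"fingers": 1,"dx": 3.6,"dy": -3.6,"dz": 0.2,"turn": 0},
    {"fingers": 1,"dx": 3.0,"dy": -3.9,"dz": 0.2,"turn": 0},
    {"fingers": 1,"dx": 3.3,"dy": -3.7,"dz": 0.2,"turn": 0},
    {"fingers": 1,"dx": 3.4,"dy": -3.6,"dz": 0,"turn": 0},
  ],
)

```text
clock: 9.47
position: [0.5208, -0.1115, 0.0736]
ee_rot: [-0.007, 0.783, -0.622, 0.011]
contact_force: [-1.4, 3.4, 5.5]
width: 0.0002
```

```bash
python3 nxt.py 6
```

```text
9.52 tcp [ 0.5214 -0.1123  0.0736] tip [ 0.522  -0.1123  0.0546] z [ 0.027 -0.002 -1.   ] F [-2.06  2.56  5.57] [0. 0. 0.]
s=187.5/214.0 mm off=2.4 mm
[[5.5, -2.0], [3.6, -3.4], [3.8, -3.3], [3.8, -3.3], [3.8, -3.2], [1.2, -1.0]]
```

Call:
play_rows(
  series=[
    {"fingers": 1,"dx": 5.5,"dy": -2,"dz": 0.6,"turn": 0},
    {"fingers": 1,"dx": 4.2,"dy": -3,"dz": 0.6,"turn": 0},
    {"fingers": 1,"dx": 4,"dy": -3.2,"dz": 0.5,"turn": 0},
    {"fingers": 1,"dx": 3.8,"dy": -3.2,"dz": 0.3,"turn": 0},
  ],
)

```text
clock: 9.85
position: [0.5324, -0.1231, 0.0735]
ee_rot: [-0.003, 0.784, -0.621, 0.003]
contact_force: [-2.7, 3.5, 5.2]
width: 0.0
```

```bash
python3 nxt.py 5
```

```text
9.9 tcp [ 0.5331 -0.1239  0.0735] tip [ 0.5333 -0.1239  0.0545] z [ 0.01   0.001 -1.   ] F [-1.75  1.93  5.57] [0. 0. 0.]
s=203.5/214.0 mm off=3.1 mm
[[6.0, -1.1], [3.8, -3.2], [0.4, -0.3], [0.0, 0.0], [0.0, 0.0]]
```

Call:
play_rows(
  series=[
    {"fingers": 1,"dx": 5.5,"dy": -1,"dz": 0.5,"turn": 0},
    {"fingers": 1,"dx": 4.5,"dy": -2,"dz": 0.4,"turn": 0},
    {"fingers": 1,"dx": 3,"dy": -1.5,"dz": 0.3,"turn": 0},
    {"fingers": 1,"dx": 1.5,"dy": -1,"dz": 0,"turn": 0},
  ],
)

```text
clock: 10.23
position: [0.5412, -0.1292, 0.0729]
ee_rot: [0.001, 0.784, -0.621, -0.004]
contact_force: [-1.4, 3.6, 6.7]
width: -0.0
```

```bash
python3 nxt.py 1
python3 - <<'E'
from h import *
s=get_image("side")
cv2.imwrite("pics/e.png",cv2.resize(s["pixels"][180:310,220:360],None,fx=4,fy=4,interpolation=cv2.INTER_CUBIC)[:,:,::-1])
E
```

```text
10.28 tcp [ 0.5414 -0.1294  0.0728] tip [ 0.5412 -0.1293  0.0538] z [-0.007  0.004 -1.   ] F [-1.61  3.19  5.79] [0. 0. 0.]
s=212.5/214.0 mm off=2.2 mm
[[2.4, 0.9]]
```

View pics/e.png

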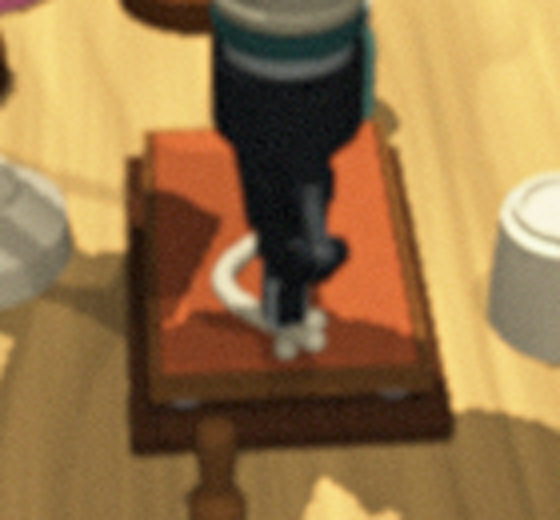

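The fingertips are at the leaf's base (crop about (295,318)), with the tray about half down. I'll go a few mm further onto the leaf and then lift off.

Call:
play_rows(
  series=[
    {"fingers": 1,"dx": 4,"dy": -2,"dz": 0.6,"turn": 0},
    {"fingers": 1,"dx": 3,"dy": -3,"dz": 0.6,"turn": 0},
    {"fingers": 1,"dx": 2,"dy": -2,"dz": 0.5,"turn": 0},
    {"fingers": 1,"dx": 0,"dy": 0,"dz": 0.3,"turn": 0},
  ],
)

```text
clock: 10.67
position: [0.5462, -0.1356, 0.0737]
ee_rot: [0.003, 0.784, -0.62, -0.01]
contact_force: [0.8, 2.6, 5.8]
width: -0.0
```

```bash
python3 nxt.py 1
```

```text
10.72 tcp [ 0.5462 -0.1356  0.0738] tip [ 0.5458 -0.1355  0.0548] z [-0.018  0.007 -1.   ] F [-0.59  2.87  6.21] [0. 0. 0.]
s=214.0/214.0 mm off=7.3 mm
[[-2.3, 7.0]]
```

Call:
play_rows(
  series=[
    {"fingers": 1,"dx": 0,"dy": 0,"dz": 3,"turn": 0},
    {"fingers": 1,"dx": 0,"dy": 0,"dz": 4,"turn": 0},
    {"fingers": 1,"dx": 0,"dy": 0,"dz": 8,"turn": 0},
    {"fingers": 1,"dx": 0,"dy": 0,"dz": 15,"turn": 0},
    {"fingers": 1,"dx": 0,"dy": 0,"dz": 30,"turn": 0},
    {"fingers": 1,"dx": 0,"dy": 0,"dz": 35,"turn": 0},
    {"fingers": 1,"dx": 0,"dy": 0,"dz": 35,"turn": 0},
    {"fingers": 1,"dx": -15,"dy": -25,"dz": 25,"turn": 0},
    {"fingers": 1,"dx": -20,"dy": -30,"dz": 10,"turn": 0},
    {"fingers": 1,"dx": -20,"dy": -30,"dz": 0,"turn": 0},
    {"fingers": 1,"dx": -20,"dy": -30,"dz": 0,"turn": 0},
    {"fingers": 1,"dx": -20,"dy": -30,"dz": 0,"turn": 0},
    {"fingers": 1,"dx": -20,"dy": -30,"dz": 0,"turn": 0},
    {"fingers": 1,"dx": -20,"dy": -30,"dz": 0,"turn": 0},
    {"fingers": 1,"dx": -15,"dy": -20,"dz": 0,"turn": 0},
    {"fingers": 1,"dx": 0,"dy": 0,"dz": 0,"turn": 0},
    {"fingers": 1,"dx": 0,"dy": 0,"dz": 0,"turn": 0},
  ],
)

```text
clock: 12.13
position: [0.3809, -0.379, 0.2488]
ee_rot: [0.016, 0.786, -0.618, -0.008]
contact_force: [0.4, -0.1, 1.0]
width: -0.0005
```

```bash
python3 st.py
python3 - <<'E'
from h import *
t=get_image("top");s=get_image("side")
o=[cv2.resize(i["pixels"],(400,300),interpolation=cv2.INTER_AREA) for i in(t,s)]
c=[]
M=np.load("marks.npy")
for im,b in((t,(265,170)),(s,(235,195))):
    v=cv2.resize(im["pixels"][b[1]:b[1]+95,b[0]:b[0]+125],(400,300),interpolation=cv2.INTER_CUBIC)
    for q in proj(im,M): cv2.circle(v,tuple(int(a) for a in ((q-b+.5)*[3.2,3.158])),2,(0,0,255),-1)
    c.append(v)
cv2.imwrite("pics/f.png",np.vstack([np.hstack(o),np.hstack(c)])[:,:,::-1])
E
```

```text
12.33 tcp [ 0.3827 -0.3769  0.2487] tip [ 0.3821 -0.3772  0.2297] z [-0.032 -0.015 -0.999] F [-0.01 -0.48 -0.34] [0.18 0.7  0.64]
```

View pics/f.png

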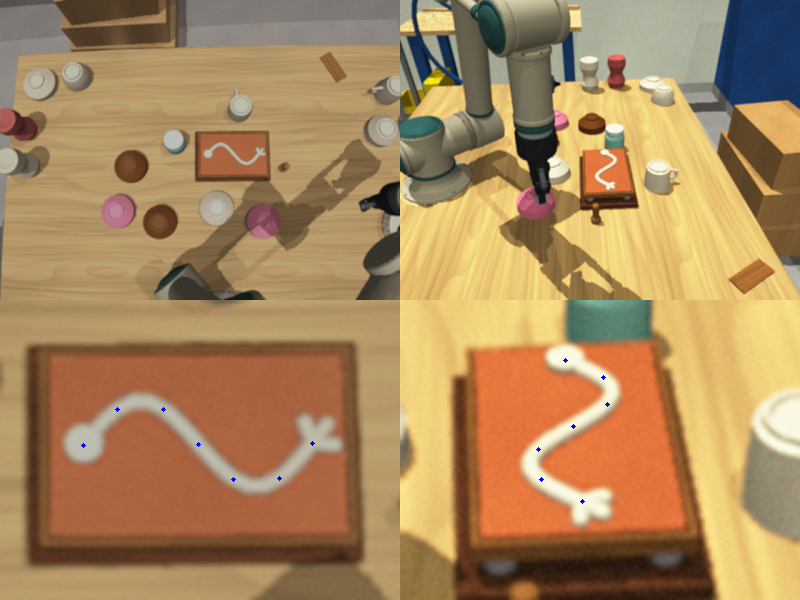

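The picture shows the tile lying level in its raised tray, the marks still on the stem, the mug, bowl, stamp and jar where they were, and the hand clear. I'm handing it in.

```bash
python3 -c "
from rig import *
print(sign_off())"
```

```text
the job is handed in; nothing more can be done
None
```

I touched the stem at the boss with the closed fingertips, followed it along both bends onto the leaf, and lifted the hand away. I then handed the job in at about 12.5 s of the 48 s.

- **Force:** the force readings showed 2 to 7 N upward at every check along the stem. The fingertips were never more than about 7 mm below where they first met the boss, so the tray stayed off its 12 mm stops.
- **Tracking:** I stayed within about 3 mm of the fitted centreline, except about 4 mm outward at the first bend. That is still on the 12 mm ridge. I finished about 7 mm past the stem's end, on the leaf.
- **Lightest contact:** a single reading fell to 2.2 N just after the first bend. The next reading was 3.2 N, and I pressed about 1 mm deeper from there on.
- **Tilt:** the tool leaned up to about 3° during the stroke, and I did not correct it.
- **Final check:** the last pictures show the tile in place in its raised tray and the mug, bowl, stamp and jar undisturbed. The hand was clear, with no measurable force on it.

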